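Shut the tea box and hold its new badge down while the glue takes

TASK

Gently lower the open lid of the wooden tea box until it is fully shut, then pick up the sprung hand press by its handle and hold its rubber foot flat on the white badge glued to the lid: foot centred on the badge, long sides parallel, handle upright, pushed down lightly (about 6 N) so that the red band on the stem has just gone up into the handle. Finish while still gripping the press and pushing like this; leave the two cups and the jar where they stand.

Things in the scene. Friction and masses are not known exactly. Their poses are not given: they have to be found in the camera images.
- tea_box: Open-topped light wooden box fixed to the table, 170 (x) x 240 (y) x 85 mm high, walls 8 mm, tea packets inside below the rim. Origin at the centre of its underside on the table; its z is up, its x points away from the robot side (turned by up to 0.35 rad), towards the hinged side. The lid is hinged along its far (+x) top edge.
- hinge (a point): Middle of the lid's hinge line: in the box frame 85 mm along +x, 85 mm up. The hinge line runs along the box's y.
- box_lid (a joint): Lid angle, rad: 0 = fully shut, level on the box; grows as its front edge swings up and away; starts at 0.6 to 1.15, stop at 1.5. The stiff hinge stays where it is left (0.35 N m friction, lid 0.25 kg; about 2 N at the front edge shuts it). Board 12 mm thick, 246 mm along the hinge, reaching 174 mm from the hinge line to its front edge; its underside contains the hinge line.
- lid_edge (a point): Middle of the lid's front edge on its outer face (upper when shut), 174 mm from the hinge line, 12 mm above the underside. Axes are the lid's: x from front edge to hinge, y along the hinge, z out of the outer face (up when shut). The outer face in front of the badge is bare, a good place to push.
- badge (a point): Centre (black dot) of the top face of the badge, a white oblong tile with pink border on the lid's outer face: 40 (x) x 56 mm (y), 4 mm thick. Axes are the lid's (long side along y, parallel to the hinge; z out of the lid). 85 mm from the hinge line, 30 mm to +y of the lid's middle; 101 mm above the table when shut.
- press: Hand press standing upright, 107 mm tall, about 0.15 kg. Square wooden handle 24 x 24 mm, sides along its x and y, from 28 to 105 mm above the origin (brass button on top); below it a 12 mm sliding stem and a black rubber foot, 32 (x) x 44 (y) x 10 mm high. Origin: centre of the foot's underside with the spring out; z up the handle, y along the foot's long side. 25 N of grip holds it.
- press_foot (a joint): How far the foot and stem have slid up into the handle, m: 0 = spring fully out (as it stands), stop at 0.016. Spring force on the foot is 2 N at the start of travel plus 0.5 N per mm: 6 N at 0.008, where the 8 mm red band at the top of the stem has just disappeared into the handle.
- foot_face (a point): Centre of the underside of the rubber foot; moves with the foot.
- cup_a: Bystander: white ceramic cup with pink rim and striped base, 86 mm across, 85 mm high; origin at the centre of its underside. Leave alone.
- cup_b: Bystander: second cup, the same as cup_a. Leave alone.
- jar: Bystander: amber glass jar with brass-coloured cap, 66 mm across, 90 mm high; origin at the centre of its underside. Leave alone.
Things that resemble listed ones, but are neither listed nor needed, are in the scene too. What is meant by the press is not blue, and is the smaller of those in its own colour.

How it is judged:
On the way:
1. the lid is fully shut, before the press is put on it (value of joint box_lid below 0.03 rad and contact force between press and tea_box below 0.1 N), for 0.2 s.
At the end, for the whole second after the job is handed in: Lid shut (0.03 rad); fingers grip the press; foot on the badge, centred within 9 mm, parallel within 0.17 rad, handle upright within 0.10 rad, foot pushed in 4 to 12.5 mm, bearing with 3 to 10 N, steady; cups and jar upright within 30 mm of where they stood (value of joint box_lid below 0.03 rad and horizontal distance between foot_face and badge below 0.009 m and z of foot_face in the frame of badge below 0.003 m and angle between press's own z axis and vertical below 0.1 rad and angle between the y axis of press and the y axis of badge, either way round below 0.17 rad and value of joint press_foot between 0.004 and 0.0125 m and contact force between press and tea_box between 3 and 10 N and contact force between the fingers and press above 2 N and linear speed of press below 0.02 m/s and distance of each of cup_a, cup_b, jar from where it was at the start of the episode below 0.03 m and angle between each of cup_a, cup_b, jar's own z axis and vertical below 0.2 rad); the arm keeps its last pose, push and grip.
It fails at once if the lid is slammed (faster than 3 rad/s) (velocity of joint box_lid below -3 rad/s).
It fails at once if the press is pushed on the box with more than 20 N (contact force between press and tea_box above 20 N).
It fails at once if a cup or the jar is shifted more than 30 mm (distance of any of cup_a, cup_b, jar from where it was at the start of the episode above 0.03 m).
It also fails if it takes over 64 s, if anything falls off the work surface, if the arm or the gripper's body presses on something with over 40 N, if the wrist force passes 120 N, or if a joint passes its speed limit or range.

ROBOT

A 6-joint arm with a two-finger parallel gripper is mounted at the origin on the work surface. World frame = base frame: x ahead of the robot, y to its left, z up, the work surface at z = 0. Lengths are in m, angles in rad, forces in N, time in s.
With the tool pointing down it reaches from about 0.275 to 0.85 m from the base axis. Payload 5.2 kg.
Tool frame: the origin (TCP) lies midway between the tips of the shut fingers; the grasp point (between the pads) lies 19 mm behind it; z points along the fingers, y is the line along which they close (so a half turn about z gives the same grasp; the last joint's range is limited). The gripper opens to 85 mm and grips with 20 to 120 N. Pads are 22 mm wide; open, the fingers measure 114 mm over their backs; the gripper's body (76 mm by 85 mm) begins 54 mm behind the grasp point. The pads swing forward as they close: fully open they stand 13 mm farther back than shut.
Start: joints at [1.095, 0.259, 1.535, -0, 1.348, -0.203], TCP at [0.148, 0.53, 0.231] pointing down, gripper open.
Joint ranges: [-3.14, 3.14], [-0.91, 2.08], [0.19, 2.58], [-1.22, 4.36], [0.22, 2.71], [-3.12, 3.12]. Speed limits (rad/s): [2.57, 2.57, 3.14, 3.14, 3.14, 3.14].

INTERFACE

Orientations are given as [roll, pitch, yaw] about the fixed x, y, z axes, in that order (R = Rz(yaw) Ry(pitch) Rx(roll)).
In Python, from cell import r gives the robot as it stands.
- The arm moves only by the tool pendant, called after "Emit:" by a JSON object that holds its "api" and its "payload". Schema: {"type":"object","properties":{"moves":{"type":"array","items":{"type":"array","items":{"type":"array","items":{"type":"number"},"minItems":7,"maxItems":7},"minItems":1,"maxItems":20},"minItems":1,"maxItems":1},"squeeze":{"type":"number"},"only":{"type":"string"},"quiet":{"type":"boolean"},"lines":{"type":"string"}},"required":["moves"],"additionalProperties":false}. moves is a list that holds a single list of rows (three levels of brackets), with 1 to 20 rows, each of 7 numbers: dx, dy, dz in m, then a rotation vector rx, ry, rz in rad, then the opening from 0.0 (shut) to 1.0 (fully open); each row is the pose to reach, as a shift and turn from the pose commanded when the call began, along the tool's axes at that moment; what a row does not reach only later rows make up. A row lasts 1/12 s, in which the tool goes at most 0.0417 m and 0.125 rad, less where a joint would pass 70% of its speed; a pose out of reach is approached as far as the arm can. The fingers move at their own pace and stop on an object; squeeze is the grip in N (left out, the last holds). Time passes only in rows, so rows that do not move let the fingers close. The tool returns the time, the measured TCP pose, the force, the opening and the grip force at its end. only (a regular expression) keeps the lines of the reply that match it, lines (a string "A,B") keeps lines A to B, and quiet returns only ok. Input that does not fit is refused with a message, and nothing moves.
- r.state(): the state, without advancing time (a new reading comes with each control period).
- r.get_image(name): name is "scene" or "top" or "wrist"; returns (picture, depth): 480x640x3 uint8, blue, green, red; 480x640 float32, m along the optical axis (not along the pixel's ray), 0 where there is no reading.
- r.calibration(name): a dict with "fx", "fy", "cx", "cy" (pixels), "rvec" (rotation vector, rad) and "tvec" (3), from world to camera coordinates, as OpenCV has them; the wrist camera has in their place "mount" (4x4, takes a point from camera to tool coordinates, whose origin is the TCP and whose axes are the flange's). Camera axes: x right, y down, z forward; pixel columns grow to the right and rows downward; lengths in m; the calibration is good to about 2 mm. A picture is of the moment at which its call begins: read the wrist's pose just before it. calibration takes no time and is no camera call.
- r.sign_off(): hands the job in; it is judged then, once.
The state is a dict: "t": time; "joint_pos": joint angles; "qvel": joint speeds; "joint_efforts": joint torques, N m; "tcp_pos": TCP position; "orientation": TCP orientation; "force": force on the tool from outside, world axes, zero at the start; "moment": the same for the moment, N m; "width": opening from 0.0 (shut) to 1.0 (fully open); "finger_force": force on a finger pad.
Only numpy, scipy, OpenCV 4.12 (cv2) and the standard library are available. Lean on these libraries where they do the work, as an engineer would, in place of code of your own. Each camera call takes 0.05 s, during which the arm holds its last target. There are 200 camera calls.

## Working session

There is one attempt and no reset: what is moved stays moved. The work goes in short steps, Python scripts to look and compute and a tool call to move; the robot and the scene stay as the last step left them, time stands still between calls to the robot, and variables do not carry over. Pictures are saved under pics/ and viewed, at most 10 in all, crops included, and the job is handed in when it is done.

```bash
mkdir -p pics; ls; cat > h.py <<'E'
import numpy as np, cv2
from scipy.spatial.transform import Rotation as R
from cell import r
def ext(name):
    c=r.calibration(name)
    K=np.array([[c['fx'],0,c['cx']],[0,c['fy'],c['cy']],[0,0,1.]])
    if 'mount' in c:
        s=r.state(); T=np.eye(4); T[:3,:3]=R.from_euler('xyz',s['orientation']).as_matrix(); T[:3,3]=s['tcp_pos']
        return K,T@np.array(c['mount'])
    A=np.eye(4);A[:3,:3]=R.from_rotvec(np.ravel(c['rvec'])).as_matrix();A[:3,3]=np.ravel(c['tvec'])
    return K,np.linalg.inv(A)
def grab(name,tag):
    K,T=ext(name); im,d=r.get_image(name)
    cv2.imwrite(f'pics/{tag}.png',im); np.savez(f'{tag}.npz',d=d,K=K,T=T,im=im)
def world(tag):
    z=np.load(f'{tag}.npz');d,K,T=z['d'],z['K'],z['T']
    v,u=np.mgrid[:480,:640]
    P=np.stack([(u-K[0,2])/K[0,0]*d,(v-K[1,2])/K[1,1]*d,d],-1)@T[:3,:3].T+T[:3,3]
    P[d==0]=np.nan
    return P
E
python3 - <<'E'
from h import *
grab('scene','s0');grab('top','t0')
s=r.state();print(s['orientation'],s['tcp_pos'],s['width'])
E
```

```text
pics
[-3.13997942e+00 -3.22957658e-04  2.86883476e+00] [0.14792423 0.52924388 0.23056713] 1.000458009267837
```

View pics/s0.png

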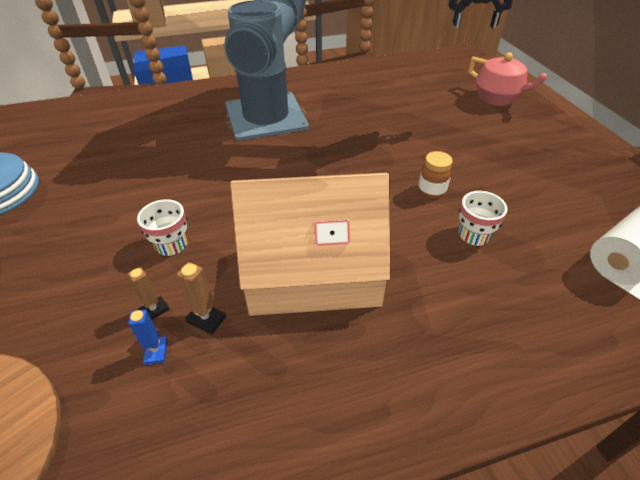

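View pics/t0.png

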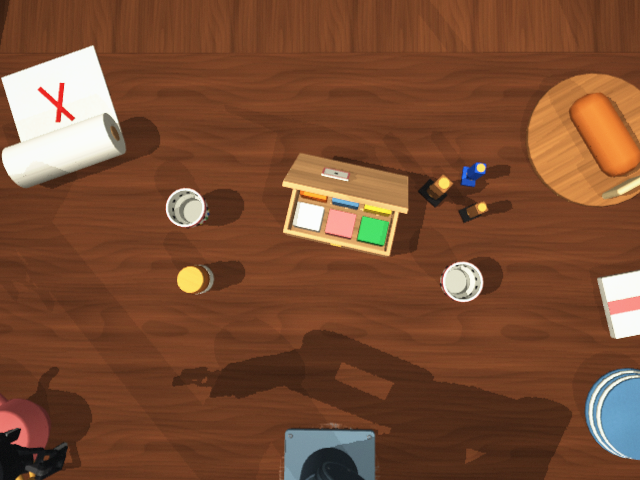

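Scene: the box is in the middle, with the lid open and the badge at scene (332,232). The cups are at top (186,208) and (462,282), and the jar is at top (194,279).

There are three press-like things: a large brown one at scene (200,300)/top (437,188), a small brown one at scene (148,293)/top (475,210), and a blue one at scene (150,338)/top (474,174). The target is the small brown one, because it is not blue and is the smaller of the two browns. I'll confirm this in a crop and measure.

```bash
python3 - <<'E'
from h import *
a=cv2.imread('pics/s0.png')[250:370,90:240];b=cv2.imread('pics/t0.png')[150:230,410:510]
a=cv2.resize(a,(500,400),interpolation=2);b=cv2.resize(b,(500,400),interpolation=2)[:, :]
cv2.imwrite('pics/c1.png',np.vstack([a,b])[:800] if 0 else cv2.resize(np.hstack([a,b]),(800,320)))
P=world('t0');Q=world('s0')
for n,p,(x0,x1,y0,y1) in (('top',P,(450,500,195,230)),('scene',Q,(125,172,260,322))):
    z=p[y0:y1,x0:x1].reshape(-1,3);z=z[z[:,2]>.004]
    for lo,hi in((.004,.02),(.03,.09),(.095,.115)):
        k=z[(z[:,2]>lo)&(z[:,2]<hi)]
        print(n,lo,len(k),k.mean(0).round(4) if len(k) else'',np.ptp(k,axis=0).round(3) if len(k) else'')
for (u,v) in ((332,232),):print('badge',Q[v,u])
# lid plane from scene
q=Q[185:270,245:380].reshape(-1,3);q=q[~np.isnan(q[:,0])]
c=np.median(q,0)
for _ in range(5):
    U,S,V=np.linalg.svd(q-c,full_matrices=False);n=V[2];d=abs((q-c)@n);q=q[d<.004];c=q.mean(0)
n*=np.sign(n[2]);print('lid n',n,'ang',np.arccos(n[2]),'yawdir',np.arctan2(-n[1],-n[0]),len(q))
for u,v in((236,183),(386,177),(241,281),(387,278),(316,223),(347,222),(318,244),(349,242),(70+0,0)):print((u,v),Q[v,u].round(4))
# box rim top
for u,v in((287,233),(390,252),(297,190),(398,210)):print('rim',(u,v),P[v,u].round(4))
for u,v in((186,208),(462,282),(194,279),(437,188),(474,174),(350,163)):print((u,v),P[v,u].round(4))
E
```

```text
top 0.004 225 [ 0.6022 -0.3265  0.0079] [0.081 0.116 0.013]
top 0.03 84 [ 0.5996 -0.3138  0.061 ] [0.022 0.022 0.057]
top 0.095 131 [ 0.6035 -0.3225  0.1054] [0.029 0.028 0.016]
scene 0.004 266 [ 0.6099 -0.323   0.0091] [0.043 0.052 0.015]
scene 0.03 404 [ 0.6195 -0.3245  0.0612] [0.088 0.028 0.06 ]
scene 0.095 412 [ 0.6496 -0.3258  0.104 ] [0.112 0.028 0.013]
badge [ 0.66858835 -0.01428092  0.16805502]
lid n [ 0.82618803 -0.17987088  0.53390993] ang 1.0075783062565395 yawdir 2.9272259652695256 11011
(236, 183) [ 0.5883 -0.144   0.2353]
(386, 177) [0.6395 0.0827 0.2337]
(241, 281) [ 0.67   -0.1677  0.1023]
(387, 278) [0.7257 0.0637 0.0925]
(316, 223) [ 0.6527 -0.0358  0.1792]
(347, 222) [0.6635 0.0121 0.1779]
(318, 244) [ 0.6717 -0.0384  0.151 ]
(349, 242) [0.6829 0.0098 0.1522]
(70, 0) [-1.4952 -0.7053 -0.0658]
rim (287, 233) [0.5477 0.0968 0.0871]
rim (390, 252) [ 0.5108 -0.1382  0.0024]
rim (297, 190) [0.6474 0.0779 0.0639]
rim (398, 210) [ 0.5817 -0.1305  0.2304]
(186, 208) [0.6129 0.3486 0.0037]
(462, 282) [ 0.4418 -0.3046  0.0078]
(194, 279) [0.4452 0.2984 0.0933]
(437, 188) [ 0.642  -0.2253  0.1284]
(474, 174) [ 0.6801 -0.3142  0.09  ]
(350, 163) [ 0.7243 -0.0433 -0.0015]
```

View pics/c1.png

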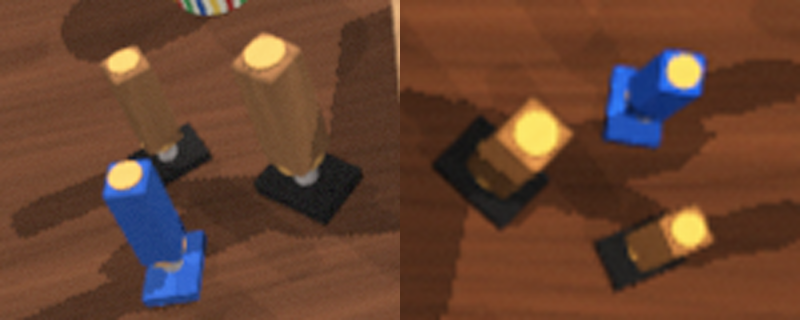

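The crop confirms it: the small brown press is at scene crop (125,65), left of the larger brown one. The box yaw is about -0.217, its centre is (0.610,-0.031), and the lid angle is about 1.01. With the gripper shut, I'll go above the far side of the lid first.

Emit:
{"api": "pendant", "payload": {"moves": [[[0,0,-0.07,0,0,0,0],[-0.655,-0.412,-0.07,0,0,-0.056,0],[-0.655,-0.412,-0.07,0,0,-0.056,0],[-0.655,-0.412,-0.07,0,0,-0.056,0],[-0.655,-0.412,-0.07,0,0,-0.056,0],[-0.655,-0.412,-0.07,0,0,-0.056,0],[-0.655,-0.412,-0.07,0,0,-0.056,0],[-0.655,-0.412,-0.07,0,0,-0.056,0],[-0.655,-0.412,-0.07,0,0,-0.056,0],[-0.655,-0.412,-0.07,0,0,-0.056,0],[-0.655,-0.412,-0.07,0,0,-0.056,0],[-0.655,-0.412,-0.07,0,0,-0.056,0],[-0.655,-0.412,-0.07,0,0,-0.056,0],[-0.655,-0.412,-0.07,0,0,-0.056,0],[-0.655,-0.412,-0.07,0,0,-0.056,0],[-0.655,-0.412,-0.07,0,0,-0.056,0],[-0.655,-0.412,-0.07,0,0,-0.056,0],[-0.655,-0.412,-0.07,0,0,-0.056,0],[-0.655,-0.412,-0.07,0,0,-0.056,0],[-0.655,-0.412,-0.07,0,0,-0.056,0]]]}}

```text
t: 1.77
tcp_pos: [0.6698, -0.0475, 0.2999]
orientation: [-3.141, -0.001, 2.922]
force: [-0.2, 0.8, -0.7]
width: -0.0
finger_force: 0.0
```

```bash
python3 - <<'E'
from h import *
# press yaw/centre: dark foot pixels at low z, and handle top
P=world('t0');im=cv2.imread('pics/t0.png');Q=world('s0');js=cv2.imread('pics/s0.png')
for n,p,g,(x0,x1,y0,y1) in (('top',P,im,(452,500,195,228)),('scene',Q,js,(125,172,265,322))):
    z=p[y0:y1,x0:x1].reshape(-1,3);c=g[y0:y1,x0:x1].reshape(-1,3).max(1)
    k=z[(c<45)&(z[:,2]>.006)&(z[:,2]<.013)&(abs(z[:,1]+.32)<.045)&(abs(z[:,0]-.6)<.045)]
    print(n,len(k),cv2.minAreaRect((k[:,:2]*1000).astype(np.float32)))
    k=z[(z[:,2]>.1)&(z[:,2]<.112)&(abs(z[:,1]+.32)<.045)&(abs(z[:,0]-.6)<.045)]
    print(len(k),cv2.minAreaRect((k[:,:2]*1000).astype(np.float32)))
E
```

```text
top 85 ((603.371337890625, -322.64068603515625), (31.26751136779785, 40.592594146728516), 26.144760131835938)
122 ((603.8121337890625, -323.4259033203125), (23.85548973083496, 23.422462463378906), 23.81804847717285)
scene 121 ((605.7592163085938, -326.60015869140625), (39.32616424560547, 32.28870391845703), 34.886924743652344)
180 ((607.8076171875, -327.87261962890625), (26.109922409057617, 23.72027587890625), 23.700271606445312)
```

Next I lower the lid along its arc, stopping just short of shut.

Emit:
{"api": "pendant", "payload": {"moves": [[[0.024,0.003,0.037,0,0,0,0],[0.024,0.003,0.07,0,0,0,0],[0.030,0.003,0.076,0,0,0,0],[0.037,0.003,0.082,0,0,0,0],[0.046,0.003,0.088,0,0,0,0],[0.055,0.003,0.0935,0,0,0,0],[0.063,0.003,0.100,0,0,0,0],[0.071,0.003,0.107,0,0,0,0],[0.078,0.003,0.1145,0,0,0,0],[0.085,0.003,0.123,0,0,0,0],[0.091,0.003,0.131,0,0,0,0],[0.0965,0.003,0.140,0,0,0,0],[0.1015,0.003,0.1495,0,0,0,0],[0.106,0.003,0.159,0,0,0,0],[0.109,0.003,0.169,0,0,0,0],[0.112,0.003,0.179,0,0,0,0],[0.114,0.003,0.187,0,0,0,0],[0.1153,0.003,0.1935,0,0,0,0],[0.1157,0.003,0.198,0,0,0,0],[0.116,0.003,0.200,0,0,0,0]]]}}

```text
t: 3.43
tcp_pos: [0.5549, -0.0156, 0.1004]
orientation: [3.142, -0.001, 2.925]
force: [-0.3, 1.3, 1.1]
width: -0.001
finger_force: 0.5
```

```bash
python3 - <<'E'
from h import *
grab('scene','s1');Q=world('s1')
q=Q[200:300,250:380].reshape(-1,3);q=q[q[:,2]>.07]
print(np.percentile(q[:,2],[5,25,50,75,95]),r.state()['tcp_pos'],r.state()['force'])
E
```

```text
[0.08492254 0.09660502 0.09793191 0.09929176 0.10272568] [ 0.55490791 -0.0155874   0.10040429] [-0.14608058 -0.71823196  0.43283597]
```

View pics/s1.png

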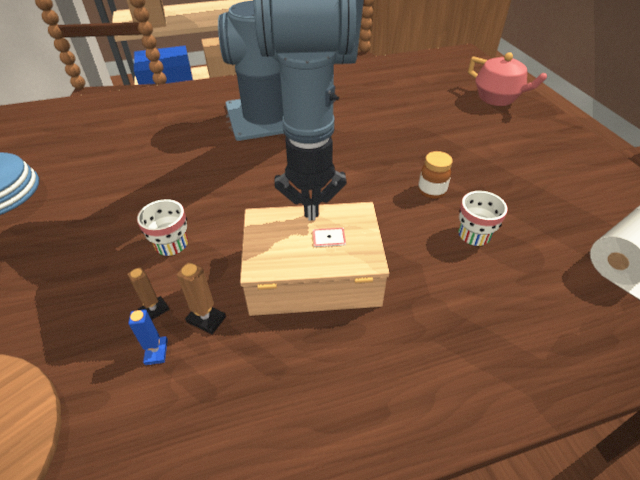

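The lid is nearly level, with the fingertips at (312,213) near its front edge. I'll push the last few mm.

Emit:
{"api": "pendant", "payload": {"moves": [[[0,0,0.002,0,0,0,0],[0,0,0.004,0,0,0,0],[0,0,0.005,0,0,0,0],[0,0,0.005,0,0,0,0],[0,0,0.005,0,0,0,0],[0,0,0.005,0,0,0,0]]]}}

```text
t: 3.98
tcp_pos: [0.5555, -0.0157, 0.097]
orientation: [-3.142, 0.001, 2.925]
force: [-2.2, 0.5, 5.9]
width: -0.005
finger_force: 2.8
```

Emit:
{"api": "pendant", "payload": {"moves": [[[0,0,0.002,0,0,0,0],[0,0,0.002,0,0,0,0],[0,0,0.002,0,0,0,0],[0,0,-0.04,0,0,0,0],[0,0,-0.08,0,0,0,0],[0,0,-0.12,0,0,0,0],[0,0,-0.16,0,0,0,0.6],[-0.04,-0.1,-0.165,0,0,-0.2,0.6],[-0.04,-0.1,-0.165,0,0,-0.2,0.6],[-0.115,-0.29,-0.165,0,0,-0.647,0.6],[-0.115,-0.29,-0.165,0,0,-0.647,0.6],[-0.115,-0.29,-0.165,0,0,-0.647,0.6],[-0.115,-0.29,-0.165,0,0,-0.647,0.6],[-0.115,-0.29,-0.165,0,0,-0.647,0.6],[-0.115,-0.29,-0.165,0,0,-0.647,0.6],[-0.115,-0.29,-0.165,0,0,-0.647,0.6],[-0.115,-0.29,-0.165,0,0,-0.647,0.6],[-0.115,-0.29,-0.165,0,0,-0.647,0.6]]]}}

```text
t: 5.48
tcp_pos: [0.6051, -0.3229, 0.2609]
orientation: [3.14, 0.0, -2.711]
force: [0.9, 0.7, -0.7]
width: 0.598
finger_force: 0.0
```

```bash
python3 - <<'E'
from h import *
grab('wrist','w0');grab('scene','s2');grab('top','t2')
Q=world('s2')
for u,v in((250,220),(312,213),(370,212),(260,260),(375,260),(329,237)):print((u,v),Q[v-1:v+2,u-1:u+2].reshape(-1,3).mean(0).round(4))
P=world('w0')
m=(P[...,2]>.1)&(P[...,2]<.112)
print(m.sum())
mm=m&(abs(P[...,0]-.605)<.03)&(abs(P[...,1]+.324)<.03)
print(cv2.minAreaRect((P[mm][:,:2]*1000).astype(np.float32)),P[mm].mean(0))
print(r.state()['tcp_pos'],r.state()['orientation'],r.state()['width'])
E
```

```text
(250, 220) [ 0.5259 -0.1288  0.0958]
(312, 213) [ 0.5413 -0.0131  0.0961]
(370, 212) [0.5706 0.0932 0.096 ]
(260, 260) [ 0.6291 -0.1296  0.0961]
(375, 260) [nan nan nan]
(329, 237) [ 0.615  -0.0022  0.1003]
3616
((604.6093139648438, -325.3703308105469), (24.33838653564453, 23.6401424407959), 23.99089241027832) [ 0.60371324 -0.32592102  0.10585233]
[ 0.60547583 -0.32193006  0.26178844] [-3.14149276e+00  3.67649314e-04 -2.70958035e+00] 0.5995388062500447
```

View pics/w0.png

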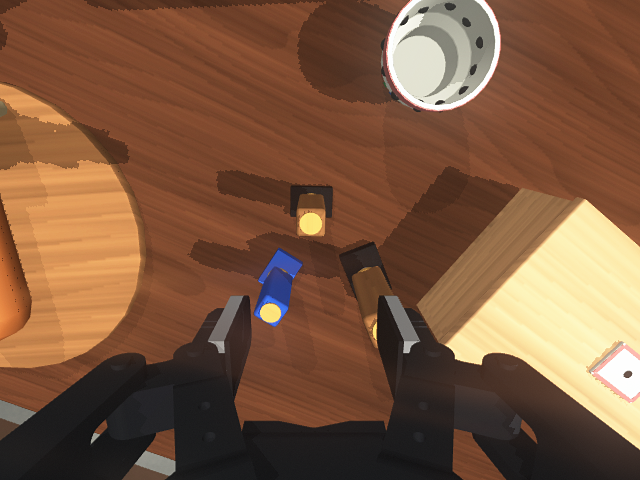

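View pics/s2.png

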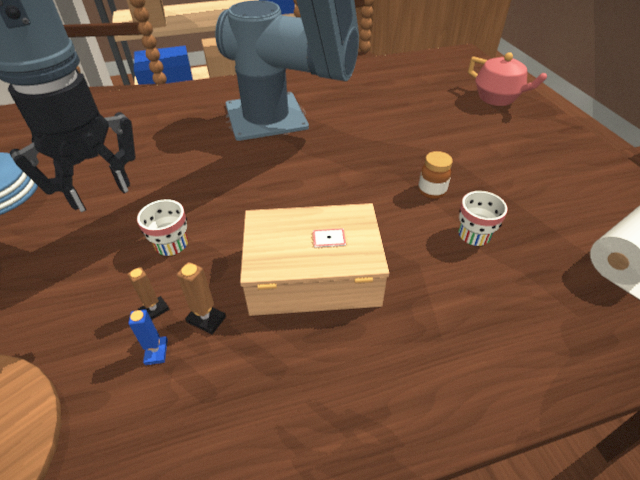

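The lid is shut: its top reads 0.096 m everywhere. The wrist view shows the target at (311,210), with the foot's long side across the image, along the closing direction. The grasp position is within 3 mm, so I'll descend and grip.

Emit:
{"api": "pendant", "payload": {"moves": [[[0.0017,-0.0025,0.04,0,0,0.01,0.6],[0.0017,-0.0025,0.08,0,0,0.01,0.6],[0.0017,-0.0025,0.12,0,0,0.01,0.6],[0.0017,-0.0025,0.15,0,0,0.01,0.6],[0.0017,-0.0025,0.18,0,0,0.01,0.6],[0.0017,-0.0025,0.2,0,0,0.01,0.6],[0.0017,-0.0025,0.206,0,0,0.01,0.6],[0.0017,-0.0025,0.206,0,0,0.01,0.6],[0.0017,-0.0025,0.206,0,0,0.01,0.2],[0.0017,-0.0025,0.206,0,0,0.01,0.2],[0.0017,-0.0025,0.206,0,0,0.01,0.1],[0.0017,-0.0025,0.206,0,0,0.01,0.0],[0.0017,-0.0025,0.206,0,0,0.01,0],[0.0017,-0.0025,0.206,0,0,0.01,0],[0.0017,-0.0025,0.206,0,0,0.01,0]]], "squeeze": 40}}

```text
t: 6.88
tcp_pos: [0.6054, -0.3271, 0.0562]
orientation: [-3.14, 0.001, -2.721]
force: [1.4, -0.4, 1.4]
width: 0.274
finger_force: 43.9
```

Emit:
{"api": "pendant", "payload": {"moves": [[[0,0,-0.04,0,0,0,0],[0,0,-0.08,0,0,0,0],[0,0,-0.12,0,0,0,0],[0,0,-0.15,0,0,0,0],[0,0,-0.17,0,0,0,0],[0,0,-0.17,0,0,0,0],[-0.142,0.2925,-0.17,0,0,0.637,0],[-0.142,0.2925,-0.17,0,0,0.637,0],[-0.142,0.2925,-0.17,0,0,0.637,0],[-0.142,0.2925,-0.17,0,0,0.637,0],[-0.142,0.2925,-0.17,0,0,0.637,0],[-0.142,0.2925,-0.17,0,0,0.637,0],[-0.142,0.2925,-0.17,0,0,0.637,0],[-0.142,0.2925,-0.17,0,0,0.637,0],[-0.142,0.2925,-0.17,0,0,0.637,0],[-0.142,0.2925,-0.17,0,0,0.637,0],[-0.142,0.2925,-0.17,0,0,0.637,0],[-0.142,0.2925,-0.17,0,0,0.637,0]]]}}

```text
t: 8.38
tcp_pos: [0.6146, -0.0028, 0.2242]
orientation: [-3.141, -0.002, 2.924]
force: [0.3, -0.3, -0.7]
width: 0.277
finger_force: 43.5
```

```bash
python3 - <<'E'
from h import *
grab('wrist','w3');grab('scene','s3')
a=cv2.imread('pics/w3.png');b=cv2.imread('pics/s3.png')[120:280,240:420]
cv2.imwrite('pics/c3.png',np.hstack([cv2.resize(a,(440,330)),cv2.resize(b,(360,330),interpolation=2)]))
print(r.state()['tcp_pos'],r.state()['orientation'],r.state()['force'])
E
```

```text
[ 0.61489092 -0.00319178  0.22467725] [-3.14121954e+00 -9.69898450e-04  2.92274471e+00] [-0.77565599 -0.66736112 -1.78860719]
```

View pics/c3.png

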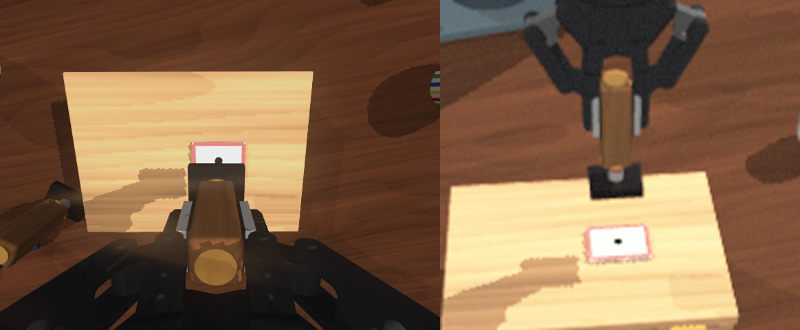

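The press is held upright above the lid, with the foot's long side parallel to the badge (badge at crop (218,160) in the wrist view and (618,241) in the scene view). Next I measure the offset of the foot from the badge.

```bash
python3 - <<'E'
from h import *
a=-.217;B=np.array([[np.cos(a),np.sin(a)],[-np.sin(a),np.cos(a)]]);o=np.array([.6155,-.0022])
for t in('w3','s3'):
    P=world(t);im=np.load(t+'.npz')['im'];z=P[...,2]
    near=np.hypot(P[...,0]-o[0],P[...,1]-o[1])<.05
    for n,m in(('foot',near&(z>.165)&(z<.181)&(im.max(2)<45)),('footall',near&(z>.165)&(z<.181)),('handle',near&(z>.21)&(z<.26)&(im.max(2)>60)),('top',near&(z>.27)&(z<.30)),
        ('badge',near&(z>.09)&(z<.11)&(im[...,0]>im[...,2]*.75)&(im.max(2)>120))):
        m=cv2.morphologyEx(m.astype(np.uint8),cv2.MORPH_OPEN,np.ones((3,3)))>0
        q=(P[m][:,:2]-o)@B.T
        if len(q)<10:print(t,n,len(q));continue
        print(t,n,len(q),'x',np.percentile(q[:,0],[1,50,99]).round(4),'y',np.percentile(q[:,1],[1,50,99]).round(4),'z',np.percentile(z[m],[1,50,99]).round(4),
          'rect',[np.round(v,1) for v in cv2.minAreaRect((P[m][:,:2]*1000).astype(np.float32))])
E
```

```text
w3 foot 9
w3 footall 2895 x [-0.018  -0.0108  0.0097] y [-0.0219 -0.0003  0.0213] z [0.1679 0.1766 0.1781] rect [array([611.7,  -1.7]), array([44.1, 28.9]), np.float64(77.8)]
w3 handle 4923 x [-0.0139 -0.0131 -0.0075] y [-0.0253 -0.0017  0.0173] z [0.2112 0.2436 0.2595] rect [array([604.3,  -3.3]), array([45.2,  7. ]), np.float64(78.5)]
w3 top 31256 x [-0.0182 -0.0092  0.0103] y [-0.047   0.      0.0467] z [0.2705 0.2822 0.2995] rect [array([612.1,  -1.8]), array([97.7, 31.1]), np.float64(77.6)]
w3 badge 1597 x [-0.0181 -0.0098 -0.0002] y [-0.0212  0.0026  0.0258] z [0.0999 0.1014 0.103 ] rect [array([607.2,   1.9]), array([48.2, 18.4]), np.float64(77.5)]
s3 foot 192 x [-0.0076  0.013   0.018 ] y [-0.0243 -0.0118  0.0161] z [0.1693 0.1753 0.1776] rect [array([619.7,  -7.3]), array([40.7, 26.5]), np.float64(77.1)]
s3 footall 390 x [-0.0152  0.0089  0.018 ] y [-0.0248 -0.004   0.0181] z [0.1665 0.1755 0.179 ] rect [array([615.9,  -5.4]), array([44. , 34.8]), np.float64(77.1)]
s3 handle 542 x [0.0064 0.0124 0.0143] y [-0.0225 -0.0036  0.0148] z [0.2111 0.2389 0.2594] rect [array([620.9,  -7.2]), array([38.7, 16.3]), np.float64(77.5)]
s3 top 868 x [-0.0091  0.0124  0.0195] y [-0.0471  0.002   0.0458] z [0.2703 0.2803 0.299 ] rect [array([619.9,  -3.5]), array([95.1, 31.1]), np.float64(78.4)]
s3 badge 382 x [-0.0181 -0.0006  0.0155] y [-0.0249 -0.0007  0.0237] z [0.0981 0.1003 0.1022] rect [array([613.7,  -2.5]), array([50., 36.]), np.float64(78.0)]
```

Foot relative to badge: x ≈ 0, y ≈ -2.7 mm, parallel. The foot is about 66 mm above the badge. I'll correct y and descend to near contact.

Emit:
{"api": "pendant", "payload": {"moves": [[[0,0.0027,0.02,0,0,0,0],[0,0.0027,0.04,0,0,0,0],[0,0.0027,0.055,0,0,0,0],[0,0.0027,0.06,0,0,0,0],[0,0.0027,0.062,0,0,0,0],[0,0.0027,0.062,0,0,0,0],[0,0.0027,0.062,0,0,0,0]]]}}

```text
t: 9.07
tcp_pos: [0.6163, 0.0004, 0.1643]
orientation: [3.142, 0.002, 2.924]
force: [0.0, -0.3, -1.7]
width: 0.274
finger_force: 43.5
```

Emit:
{"api": "pendant", "payload": {"moves": [[[0,0,0.002,0,0,0,0],[0,0,0.004,0,0,0,0],[0,0,0.006,0,0,0,0],[0,0,0.007,0,0,0,0],[0,0,0.007,0,0,0,0],[0,0,0.007,0,0,0,0]]]}}

```text
t: 9.57
tcp_pos: [0.6161, 0.0009, 0.1569]
orientation: [-3.142, 0.001, 2.925]
force: [0.4, 0.5, 1.9]
width: 0.277
finger_force: 43.9
```

Emit:
{"api": "pendant", "payload": {"moves": [[[0,0,0.002,0,0,0,0],[0,0,0.004,0,0,0,0],[0,0,0.006,0,0,0,0],[0,0,0.006,0,0,0,0],[0,0,0.006,0,0,0,0]]]}}

```text
t: 9.98
tcp_pos: [0.6161, 0.001, 0.1507]
orientation: [3.141, 0.001, 2.925]
force: [1.3, 0.0, 4.7]
width: 0.279
finger_force: 44.3
```

```bash
python3 - <<'E'
from h import *
F=[];Z=[]
for i in range(8):
    s=r.state();F.append(s['force']);Z.append(s['tcp_pos'])
    grab(['scene','wrist'][i%2],'f%d'%i)
print(np.mean(F,0),np.std(F,0),np.mean(Z,0))
b=cv2.imread('pics/f0.png')[130:290,270:390];a=cv2.imread('pics/f1.png')[100:400,150:490]
cv2.imwrite('pics/c5.png',np.hstack([cv2.resize(b,(390,520),interpolation=2),cv2.resize(a,(400,520),interpolation=2)]))
E
```

```text
[0.94600316 0.052669   4.91889274] [0.20579475 0.43033799 0.50109884] [0.6160554  0.00098415 0.15069436]
```

View pics/c5.png

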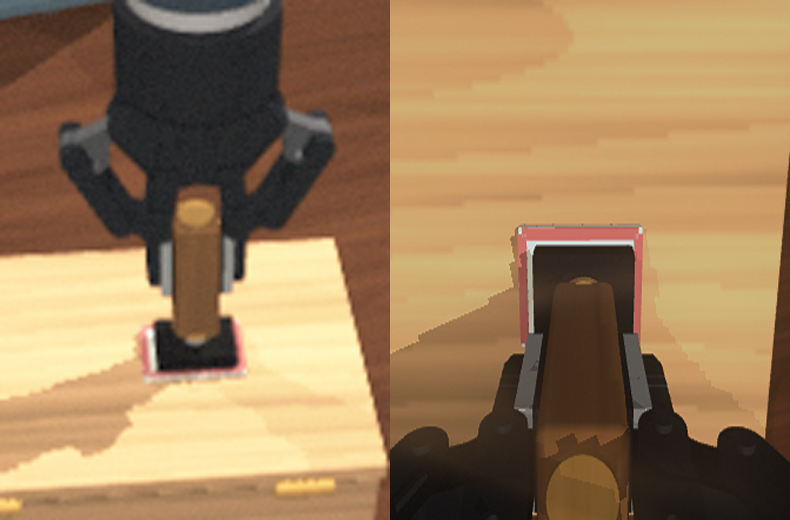

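The foot is inside the badge's border on all sides, about 2 mm off centre in y at most. It is parallel, the handle is upright, and no stem band is visible. The net force is about 6.4 N after the -1.5 N offset, so I'm handing in.

```bash
python3 -c "from cell import r; print(r.sign_off())"
```

```text
the job is handed in; nothing more can be done
None
```

The lid is shut and I handed the job in with the arm still gripping the press, its foot about 2 mm off the badge's centre at most and pushing with about 6.4 N; the sign-off returned no verdict.

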